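# Load a test coupon under the spring clip of a carving holder

## Robot

A 6-joint arm with a two-finger parallel gripper is mounted at the origin on a cart in front of the work surface, level with it; the furniture and walls round the work are solid. World frame = base frame: x ahead of the robot, y to its left, z up, the work surface at z = 0. Lengths are in m, angles in rad, forces in N, time in s.
With the tool pointing down it reaches from about 0.35 to 0.975 m from the base axis. Payload 7.1 kg.
Tool frame: the origin (TCP) lies midway between the tips of the shut fingers; the grasp point (between the pads) lies 19 mm behind it; z points along the fingers, y is the line along which they close (so a half turn about z gives the same grasp; the last joint's range is limited). The gripper opens to 88 mm and grips with 3 to 60 N. Pads are 20 mm wide; open, the fingers measure 115 mm over their backs; the gripper's body (75 mm by 178 mm) begins 61 mm behind the grasp point.
Start: joints at [-1.276, 0.423, 1.63, -0, 1.089, -0.019], TCP at [0.193, -0.594, 0.223] pointing down, gripper open.
Joint ranges: [-3, 3], [-0.9, 2.11], [0.09, 2.58], [-1.31, 4.45], [0.11, 2.69], [-2.54, 2.54]. Speed limits (rad/s): [2.39, 2.39, 3.01, 3.14, 3.14, 3.14].

## Interface

Orientations are given as a unit quaternion [w, x, y, z].
In Python, from station import move_pose, movel, movej, command_gripper, wait, inverse_kinematics, read_camera, camera_info, MotionError, job_done, get_time, get_joint_pos, get_qvel, get_effort, get_tcp_pos, get_ee_rot, get_ft_force, get_ft_torque, get_grip_width, get_finger_force gives the robot as it stands. Calls block until the motion is done:
- move_pose(position, orientation): joint-space move of the TCP to a pose.
- movel(position, frame=None, v=0.15, until_force=None): straight line of the TCP; frame=None keeps the orientation; v is the mean speed in m/s. With until_force (N) it stops when the force on the tool has changed by that much, and returns True; else False.
- movej(angles): joint-space move.
- command_gripper(opening): opening from 0.0 (shut) to 1.0 (fully open); the grip force is fixed at half the most; returns when the fingers have stopped.
- wait(seconds).
- inverse_kinematics(position, orientation): joint angles nearest the present ones, or None.
- read_camera(name): name is "side" or "top" or "wrist"; returns the picture (400x640x3 uint8, red, green, blue); there is no depth.
- camera_info(name): a dict with "intrinsics" (3x3 intrinsics, pixels), "dist" ([k1, k2, p1, p2, k3] as OpenCV has them; the pictures are not rectified), "T" (4x4, takes a point from camera to world coordinates); the wrist camera has in their place "tool_from_camera" (4x4, takes a point from camera to tool coordinates, whose origin is the TCP and whose axes are the flange's). Camera axes: x right, y up, looking along -z (the intrinsics and any distortion apply to the point x, -y, -z); pixel columns grow to the right and rows downward; lengths in m; the calibration is good to about 2 mm. A picture is of the moment at which its call begins: read the wrist's pose just before it. camera_info takes no time and is no camera call.
A pose or a line that the arm cannot do raises MotionError and nothing moves.
- job_done(): hands the job in; it is judged then, once.
Readings, each from a call of its own:
- get_time(): time.
- get_joint_pos(): joint angles.
- get_qvel(): joint speeds.
- get_effort(): joint torques, N m.
- get_tcp_pos(): TCP position.
- get_ee_rot(): TCP orientation.
- get_ft_force(): force on the tool from outside, world axes, zero at the start.
- get_ft_torque(): the same for the moment, N m.
- get_grip_width(): opening from 0.0 (shut) to 1.0 (fully open).
- get_finger_force(): force on a finger pad.
Only numpy, scipy, OpenCV 4.12 (cv2) and the standard library are available. Lean on these libraries where they do the work, as an engineer would, in place of code of your own. Each camera call takes 0.05 s, during which the arm holds its last target. There are 200 camera calls.

## Task

Load the wooden test coupon that lies between the rails of the holding board: hold the spring clip's paddle down with one fingertip so that the jaw stays up, and with the other fingertip push the coupon along the rails beneath the jaw until it is fully home against the end stop. Keep the paddle down until the coupon is home, then let go so that the clip closes on the coupon and holds it. Only press and push: lift nothing, and leave the other things on the bench alone.

Things in the scene. Friction and masses are not known exactly. Their poses are not given: they have to be found in the camera images.
- holder: Brown wooden board 148 (x) x 72 (y) x 16 mm, screwed to the worktop. Origin: centre of its underside, on the worktop; x runs along the rails toward the end stop, y to the paddle's side, z up. Its top (the deck) is at z = 16 mm. Two aluminium rails along x, 5 mm high, inner faces at y = -21 and +21 mm, from x = -60 to +58 mm. With the clip shut all but the paddle is under 16 mm above the deck.
- clip (a joint): Spring clip, steel rocker as on a clipboard; hinge pin along the holder's x at y = 27, z = 20 mm. Rad: 0 shut, grows as the paddle goes down, end of travel 0.55. Paddle slopes up outward by 0.38 rad at 0; level, its top 4 mm above the deck, at 0.38. The coupon passes beneath the jaw from 0.29 up; resting on the coupon it reads 0.27. About 4 N on the paddle starts it, 8 N at 0.38; shuts by itself.
- paddle (a point): Middle of the paddle's upper face across its width, 24 mm out from the hinge pin (it moves with the clip). The paddle is a flat steel plate on the +y side of the pin, overhanging the board: from 2 to 42 mm out from the pin and along the holder's x from -60 to +30 mm, 2 mm thick. A fingertip pressing at any x of it works the clip and may slide along it while pressing.
- jaw (a point): Near end of the jaw's rubber lip on the clip: the lip reaches from the pin toward -y and lies along the holder's x from 26 (here) to 52 mm, at y = 1 mm, 1 mm above the deck when shut. It rises 26 mm x sin(clip value). Shut, it blocks the coupon.
- coupon: Test coupon: flat pale wood 50 (x) x 40 (y) x 8 mm, 20 to 40 g, five short dark practice cuts near its rear edge. It lies on the deck between the rails with 1 mm play each side, short of the jaw. Origin: centre of its underside; x points toward the end stop. Fully home its origin is at the holder's x = 33, y = 0, z = 16 mm and its rear edge at x = 8 mm, 18 mm short of the jaw.
- coupon_rear (a point): Middle of the coupon's rear edge face (25 mm behind its origin, 4 mm above its underside), where it is pushed.
- stop (a point): Middle of the end stop's near face, 4 mm above the deck, at the holder's x = 58 mm. The stop is an aluminium bar across the rails' far end, 6.5 mm high.
- spare_coupon: Bystander: a second coupon of the same size with seven slanting cuts, lying on the worktop away from the holder. Leave it alone. Origin: centre of its underside.
- eraser: Bystander: eraser 23 x 50 x 13 mm on the worktop beside the holder, on the side away from the paddle. Origin: centre of its underside.
- gouge_small: Bystander: carving gouge with wooden handle, 26 x 210 x 22 mm, lying behind the end stop. Origin: centre of its underside, its length along its y.
There are look-alikes about, which are no part of the job. There is more than one size of the holder; the job needs the larger.

How it is judged:
By the outcome, as a careful person would: the job done as asked, in the order asked, and still so for the second after the job is handed in, with the robot touching nothing.
It also fails if it takes over 34 s, if anything falls off the work surface, if the arm or the gripper's body presses on something with over 40 N, if the wrist force passes 120 N, or if a joint passes its speed limit or range.

## Working session

There is one attempt and no reset: what is moved stays moved. The work goes in short steps, each a Python script; the robot and the scene stay as the last script left them, time stands still between calls to the robot, and variables do not carry over. Pictures are saved under pics/ and viewed, at most 10 in all, crops included, and the job is handed in when it is done.

```bash
mkdir -p pics; ls
python3 - <<'E'
from station import *
import cv2,numpy as np
for n in ["top","side"]:
    cv2.imwrite(f"pics/{n}0.png",read_camera(n)[:,:,::-1])
for n in ["top","side","wrist"]:
    d=camera_info(n);print(n,{k:np.round(np.array(v),3).tolist() for k,v in d.items()})
print(get_time(),get_ee_rot(),get_ft_force())
E
```

```text
pics
top {'intrinsics': [[421.24, 0.0, 317.941], [0.0, 421.24, 199.449], [0.0, 0.0, 1.0]], 'dist': [0.008, 0.0, 0.0, 0.0, 0.0], 'T': [[-0.009, 1.0, -0.015, 0.533], [-1.0, -0.009, 0.013, 0.19], [0.013, 0.015, 1.0, 0.893], [0.0, 0.0, 0.0, 1.0]]}
side {'intrinsics': [[505.678, 0.0, 322.718], [0.0, 505.678, 199.561], [0.0, 0.0, 1.0]], 'dist': [-0.073, 0.0, 0.0, 0.0, 0.0], 'T': [[0.997, 0.052, -0.048, 0.53], [-0.07, 0.623, -0.779, -0.484], [-0.011, 0.781, 0.625, 0.586], [0.0, 0.0, 0.0, 1.0]]}
wrist {'intrinsics': [[286.083, 0.0, 319.113], [0.0, 286.083, 199.485], [0.0, 0.0, 1.0]], 'dist': [-0.031, 0.0, 0.0, 0.0, 0.0], 'tool_from_camera': [[-0.001, 0.969, 0.246, 0.066], [1.0, 0.001, 0.0, -0.001], [-0.0, 0.246, -0.969, -0.161], [0.0, 0.0, 0.0, 1.0]]}
0.1 [-6.56677701e-04  9.87716366e-01  1.56256013e-01 -8.60055216e-05] [-0.23987662  0.32604161  1.0097358 ]
```

View pics/top0.png

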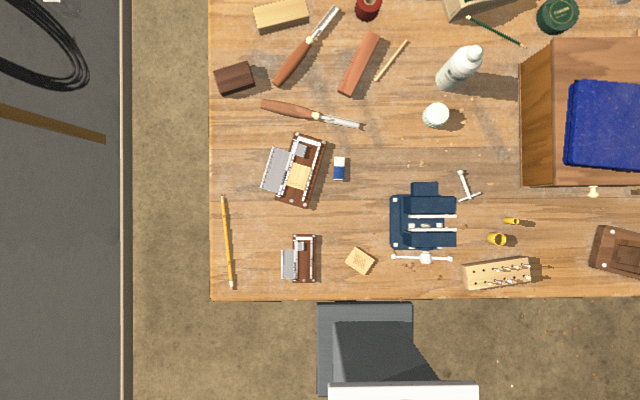

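View pics/side0.png

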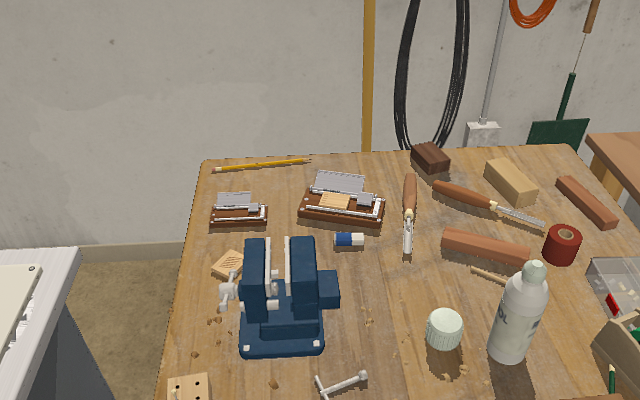

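The top view shows the large holder at about (299,172), with the end stop toward the top of the image and the paddle on its left. The small look-alike is at (300,258). The side view agrees. Next I'll go above the holder and look with the wrist camera.

```bash
cat > h.py <<'E'
from station import *
import cv2,numpy as np
from scipy.spatial.transform import Rotation as R
def quat(yaw): # tool down, tool x at angle yaw in world
    return [0,np.cos(yaw/2),np.sin(yaw/2),0]
def cast(uv,K,D,T,z):
    uv=np.array(uv,float).reshape(-1,1,2)
    p=cv2.undistortPoints(uv,np.array(K),np.array(D)).reshape(-1,2)
    d=np.c_[p[:,0],-p[:,1],-np.ones(len(p))]@T[:3,:3].T
    o=T[:3,3]; return o+d*((z-o[2])/d[:,2])[:,None]
def cam(n,tcp=None,q=None):
    c=camera_info(n)
    if n=="wrist":
        M=np.eye(4);M[:3,:3]=R.from_quat(np.roll(q,-1)).as_matrix();M[:3,3]=tcp
        T=M@np.array(c["tool_from_camera"])
    else: T=np.array(c["T"])
    return c["intrinsics"],c["dist"],T
E
python3 - <<'E'
from h import *
c=cast([(327,142),(306,208),(294,132),(303,177)],*cam("top"),.016);print(c.round(4))
d=c[0]-c[1];yaw=np.arctan2(d[1],d[0]);print(yaw,np.hypot(*d[:2]),np.hypot(*(c[0]-c[2])[:2]))
ex=np.r_[np.cos(yaw),np.sin(yaw),0];ey=np.r_[-ex[1],ex[0],0]
o=(c[0]+c[1])/2+ey*.036; print(o)
q=quat(yaw+np.pi)
p=o-.02*ex;p[2]=.14
print(inverse_kinematics(p,q))
move_pose(p,q)
t,qq=get_tcp_pos(),get_ee_rot()
im=read_camera("wrist");cv2.imwrite("pics/w1.png",im[:,:,::-1]);np.savez("w1.npz",t=t,q=qq,im=im)
print(t,qq,get_time(),get_joint_pos())
E
```

```text
[[0.6656 0.1585 0.016 ]
 [0.5284 0.2035 0.016 ]
 [0.687  0.2272 0.016 ]
 [0.593  0.2092 0.016 ]]
-0.3167126615048235 0.14441867152768426 0.07185947324098986
[0.6082325  0.21523988 0.016     ]
[ 3.40621336e-01  5.28509582e-01  1.67439199e+00 -4.44089210e-16
  9.38691078e-01 -9.13462330e-01]
[0.58952065 0.22075845 0.14007872] [ 7.48294487e-05  1.58264212e-01  9.87396796e-01 -1.60703743e-05] 3.3333 [ 3.39493954e-01  5.28429217e-01  1.67436267e+00 -7.41024105e-05
  9.38717638e-01 -9.13387275e-01]
```

View pics/w1.png

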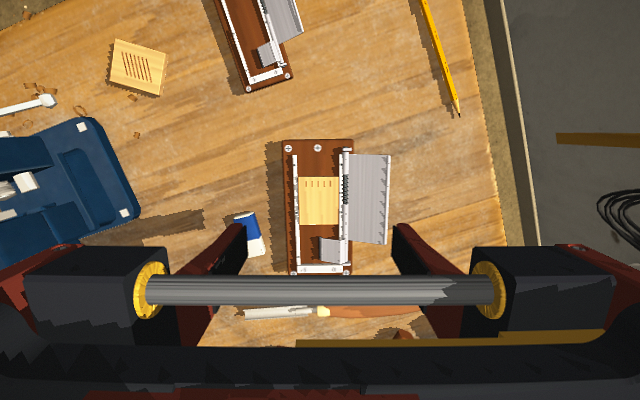

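The wrist view shows the large board at cols 283–354, rows 139–275. The coupon is at (300–340, 177–224) with its cuts toward the rear, the jaw is at (333,250), and the paddle is at (345–391, 153–244). I'll measure the edges with masks and check them on an enlarged crop.

Run:
```python
from h import *
f=np.load("w1.npz");im=f["im"];C=cam("wrist",f["t"],f["q"])
hsv=cv2.cvtColor(im,cv2.COLOR_RGB2HSV)
x0,y0=270,130
sub=im[y0:285,x0:400]
cv2.imwrite("pics/w1c.png",cv2.resize(sub[:,:,::-1],None,fx=3.8,fy=3.8,interpolation=cv2.INTER_CUBIC))
# coupon: pale, in board window
h=hsv[165:240,296:343].astype(int)
m=((h[...,0]>12)&(h[...,0]<28)&(h[...,1]>60)&(h[...,2]>150)).astype(np.uint8)
m=cv2.morphologyEx(m,cv2.MORPH_CLOSE,np.ones((9,9)))
n,l,s,_=cv2.connectedComponentsWithStats(m);k=1+s[1:,4].argmax()
c=np.argwhere(l==k)[:,::-1]+[296,165]
r=cv2.minAreaRect(c.astype(np.float32));b=cv2.boxPoints(r);print(r,b)
P=cast(b,*C,.024);print(P.round(4)); print([np.linalg.norm(P[i]-P[i-1]).round(4) for i in range(4)], P.mean(0))
B=cast([(283,140),(354,139)],*C,.016);print(B.round(4),np.linalg.norm(B[0]-B[1]))
```

```text
((319.0, 202.5), (57.0, 46.0), 90.0) [[296. 174.]
 [342. 174.]
 [342. 231.]
 [296. 231.]]
[[0.5602 0.2065 0.024 ]
 [0.5743 0.2493 0.024 ]
 [0.6309 0.2318 0.024 ]
 [0.6161 0.1868 0.024 ]]
[np.float64(0.0592), np.float64(0.045), np.float64(0.0592), np.float64(0.0474)] [0.59538464 0.21862139 0.024     ]
[[0.5255 0.2046 0.016 ]
 [0.5464 0.2709 0.016 ]] 0.0695291537548311
```

View pics/w1c.png

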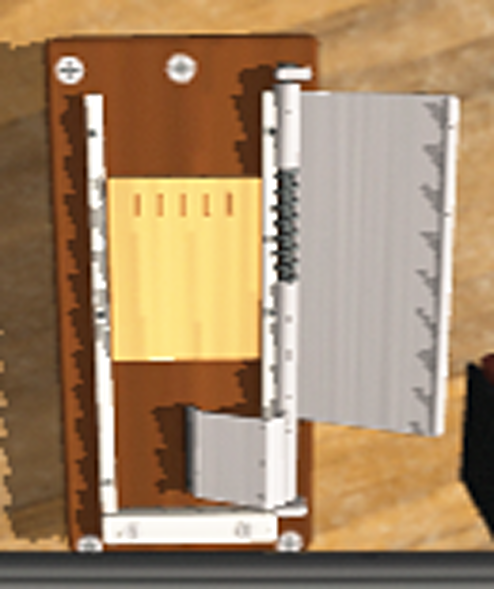

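Run:
```python
from h import *
f=np.load("w1.npz");C=cam("wrist",f["t"],f["q"])
px=lambda L:[(270+(u+.5)/3.8-.5,130+(v+.5)/3.8-.5) for u,v in L]
B=cast(px([(48,38),(318,36),(70,548),(182,66)]),*C,.016)
Q=cast(px([(107,178),(262,178),(112,359),(262,359)]),*C,.024)
S=cast(px([(104,516),(276,512)]),*C,.0225)
print("board",B.round(4).tolist(),np.linalg.norm(B[0]-B[1]),np.linalg.norm(B[0]-B[2]))
print("coupon",Q.round(4).tolist(),[np.linalg.norm(Q[i]-Q[j]).round(4) for i,j in((0,1),(2,3),(0,2),(1,3))])
a=lambda v:np.arctan2(v[1],v[0])
print("yaws",a(B[0]-B[1])+np.pi/2,a(B[2]-B[0]),a(Q[0]-Q[1])+np.pi/2,a(Q[2]-Q[0]),a(Q[3]-Q[1]),a(S[0]-S[1])+np.pi/2)
yaw=np.mean([a(B[0]-B[1])+np.pi/2,a(B[2]-B[0])])
ex=np.r_[np.cos(yaw),np.sin(yaw),0];ey=np.r_[-ex[1],ex[0],0]
o=(B[0]+B[1])/2+.074*ex
o2=o.copy();print("origin",o,yaw)
for n,X in(("cp",Q),("stop",S),("B",B)):print(n,[(round((p-o)@ex,4),round((p-o)@ey,4)) for p in X])
```

```text
board [[0.5249, 0.204, 0.016], [0.5463, 0.2702, 0.016], [0.6633, 0.1602, 0.016], [0.5426, 0.2345, 0.016]] 0.06956908334667983 0.14516189008998506
coupon [[0.5631, 0.2074, 0.024], [0.5756, 0.2454, 0.024], [0.61, 0.1924, 0.024], [0.6226, 0.2307, 0.024]] [np.float64(0.04), np.float64(0.0404), np.float64(0.0493), np.float64(0.0493)]
yaws -0.3118306548955696 -0.30675997954289275 -0.3189471972953206 -0.3099914262880366 -0.3024224533553775 -0.29312234219999467
origin [0.60610152 0.21457968 0.016     ] -0.3092953172192312
cp [(np.float64(-0.0388), np.float64(-0.0199)), (np.float64(-0.0384), np.float64(0.0201)), (np.float64(0.0105), np.float64(-0.02)), (np.float64(0.0109), np.float64(0.0204))]
stop [(np.float64(0.0576), np.float64(-0.0236)), (np.float64(0.0568), np.float64(0.0248))]
B [(np.float64(-0.0741), np.float64(-0.0348)), (np.float64(-0.0739), np.float64(0.0348)), (np.float64(0.0711), np.float64(-0.0344)), (np.float64(-0.0666), np.float64(-0.0003))]
```

The measurements agree with the given sizes: the coupon comes out at 40 x 49 mm, the stop at x = 57 mm, and the coupon's rear edge at x = -38.6 mm. Next I'll set the finger spacing and press the paddle from behind the coupon.

```bash
cat >> h.py <<'E'
YAW=-0.309;O=np.array([.6068,.2146,0]);ex=np.array([np.cos(YAW),np.sin(YAW),0]);ey=np.array([-ex[1],ex[0],0]);Q=quat(YAW+np.pi)
W=lambda x,y,z:O+x*ex+y*ey+np.array([0,0,z])
def loc(): 
    p=np.array(get_tcp_pos())-O; f=np.array(get_ft_force()); return np.round([p@ex*1e3,p@ey*1e3,p[2]*1e3,f@ex,f@ey,f[2],get_time()],2)
E
python3 - <<'E'
from h import *
move_pose(W(-.057,.027,.085),Q)
command_gripper(.4545);print(get_grip_width(),loc())
print(movel(W(-.057,.027,.046),v=.08,until_force=15),loc())
print(movel(W(-.057,.027,.0195),v=.03,until_force=22),loc())
t,q=get_tcp_pos(),get_ee_rot();im=read_camera("wrist");cv2.imwrite("pics/w2.png",im[:,:,::-1])
cv2.imwrite("pics/s2.png",cv2.resize(read_camera("side")[150:250,280:420,::-1],None,fx=5,fy=5,interpolation=cv2.INTER_CUBIC))
E
```

```text
0.45625238171738125 [-57.06  27.01  84.96  -0.13  -0.     1.38   4.6 ]
False [-57.09  26.92  45.6   -0.77  -0.45  -0.7    5.24]
False [-56.59  27.93  20.02  -2.06   1.72   8.01   6.28]
```

View pics/w2.png

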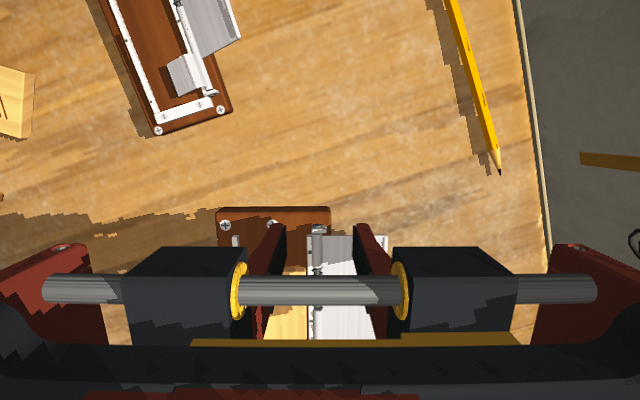

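View pics/s2.png

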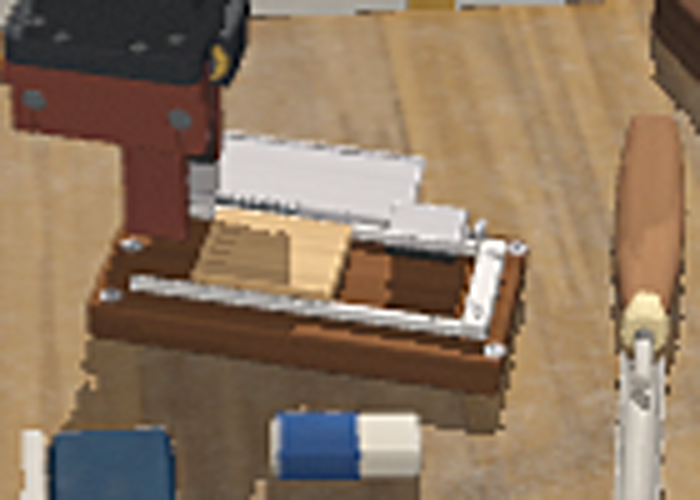

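The side crop shows the finger between the rails behind the coupon. The paddle is level, the jaw is raised with a gap beneath it, and the 8 N reading matches a clip value of about 0.38. Now I'll push.

Run:
```python
from h import *
print(movel(W(-.010,.027,.019),v=.03,until_force=12),loc())
if loc()[0]>-15: print(movel(W(.006,.027,.019),v=.012,until_force=8),loc())
wait(.2);print(loc())
cv2.imwrite("pics/s3.png",cv2.resize(read_camera("side")[150:250,280:420,::-1],None,fx=5,fy=5,interpolation=cv2.INTER_CUBIC))
```

```text
False [-1.154e+01  2.674e+01  1.904e+01 -6.560e+00  2.000e-02  9.100e+00
  8.090e+00]
True [-2.82 26.65 19.21 -3.42 -0.69  8.38  8.96]
[-2.80e+00  2.67e+01  1.94e+01 -2.95e+00  2.00e-02  8.43e+00  9.16e+00]
```

View pics/s3.png

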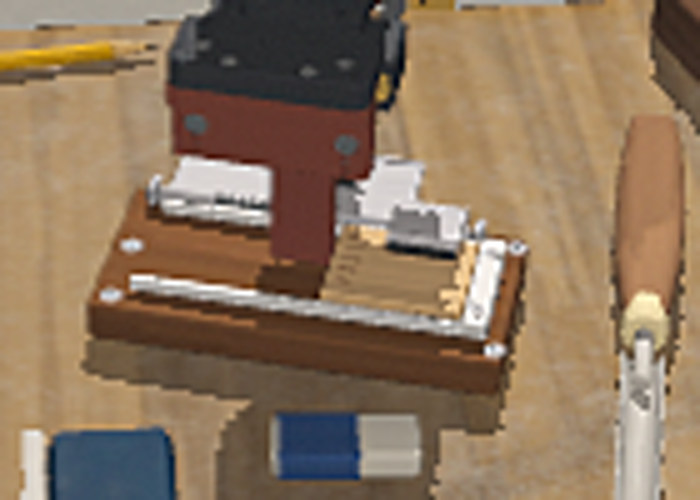

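The coupon appears to be against the stop: x is -2.8 mm against an expected -2 mm or so. One firmer push should confirm it is home.

Run:
```python
from h import *
p=loc()
print(movel(W(.008,.0267,.019),v=.01,until_force=15),loc())
x=loc()[0]/1e3
movel(W(x-.003,.0267,.019),v=.03);print(loc())
movel(W(x-.004,.0267,.09),v=.08);print(loc())
movel(W(-.09,.0267,.14),v=.15)
t,q=get_tcp_pos(),get_ee_rot()
im=read_camera("wrist");np.savez("w4.npz",t=t,q=q,im=im)
a=cv2.resize(im[100:285,230:390,::-1],None,fx=3,fy=3,interpolation=cv2.INTER_CUBIC)
cv2.imwrite("pics/w4.png",a)
cv2.imwrite("pics/s4.png",cv2.resize(read_camera("side")[150:250,280:420,::-1],None,fx=5,fy=5,interpolation=cv2.INTER_CUBIC))
print(loc())
```

```text
True [-2.75 26.59 19.17 -2.37  0.04  8.86  9.77]
[-4.12 27.35 20.06  2.09 -2.05  8.21 10.02]
[-7.080e+00  2.645e+01  8.951e+01 -2.000e-02  2.200e-01  1.900e-01
  1.107e+01]
[-8.9480e+01  2.6550e+01  1.3948e+02 -1.3000e-01 -1.0400e+00 -7.0000e-02
  1.1970e+01]
```

View pics/w4.png

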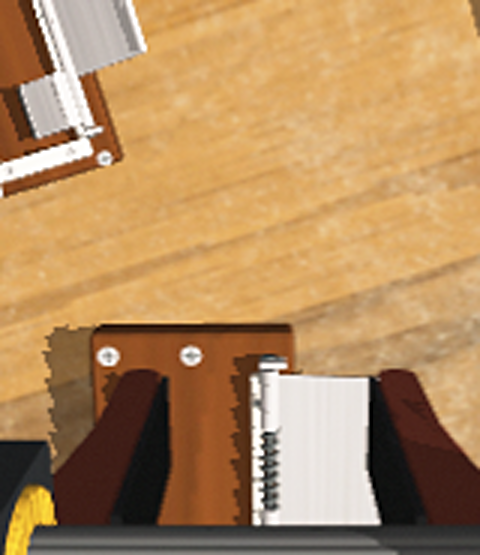

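View pics/s4.png

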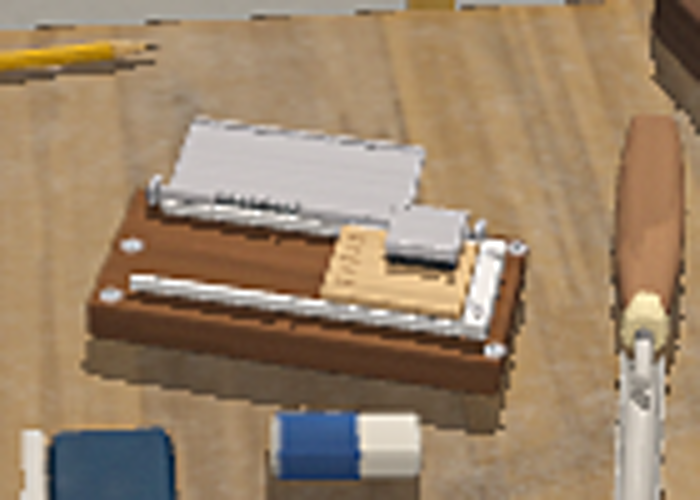

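The side view shows the coupon flush against the stop with the jaw resting on it. Both firm pushes stopped at the same x, and the robot is clear of everything.

```bash
python3 -c "
from station import *
print(job_done())"
```

```text
the job is handed in; nothing more can be done
None
```

The job is handed in at about 12 s: I held the paddle down, pushed the coupon home against the end stop, then let go so the clip closed on it, and the last side view shows it held there with the arm clear.

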